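# Lock the gauge arm, slide the cover onto the hidden pin and hold the shim pack pressed

## Task

Get the shim pack ready for a height reading. First lock the gauge arm by turning the lever collar on the post clockwise to its locked mark; then pick up the cover plate, slide it tongue first between the cheeks and under the depth gauge until it drops over the locating pin in the middle of the shim pack, and press it down fully home on the stop pads. Finish while still holding the cover pressed home, without letting go, and do not knock the gauge or disturb the other things on the bench.

Things in the scene. Friction and masses are not known exactly. Their poses are not given: they have to be found in the camera images.
- fixture: The press gauge, bolted down: iron base 285 x 130 x 18 mm carrying the shim pack nest, then the gauge post. Origin: on the locating pin's axis at bench height. x: slide direction, level, from the nest's open mouth towards the post; y: left of that; z up. Base spans x -75 to +210, y -65 to +65 mm. The 28 mm post is at x +165; the gauge arm runs from it back to x +77, 70 to 99 mm above the bench.
- nest_mouth (a point): Middle of the nest's open mouth, x -62 mm on the fixture, level with the cheek tops, 52 mm above the bench. The two upright steel side cheeks are 90 mm apart inside from x -48 to +56 mm and flare open towards the mouth, to about 108 mm apart at x -75. The cover (84 mm wide) slides in here along x. Axes as the fixture.
- stop_pad (a point): Top of one of the four steel stop pads (13 mm across) that the cover is pressed home on: 30 mm above the bench, at x +-52, y +-30 mm on the fixture (this one +52, +30). Axes as the fixture.
- pin_tip (a point): Top of the locating pin: steel, upright, 16 mm thick, its nose tapering to 9 mm over the top 7 mm. It stands in the window of the shim pack; the tip is 43 mm above the bench, 8 mm above the free pack and 13 mm above the stop pads. Hidden under the cover while that slides on. Axes as the fixture.
- lock_collar (a joint): Angle of the captive lock collar on top of the post, a knurled steel ring 51 mm across with one lever. Grows clockwise seen from above. 0: free, lever 95 degrees from the fixture's x towards its y, at a dot on the plate below. 1.2 rad: the locked mark, a line on the plate, lever 26 degrees from x towards y. It stops at 1.25. Takes about 0.12 N m (2 N at the grip); stays where left.
- collar_axis (a point): Point on the collar's upright axis, 108 mm above the bench, at the height of the lever rod; x +165 mm on the fixture. The post ends 127 mm above the bench. Axes as the fixture.
- collar_grip (a point): On the black upright grip at the end of the collar's lever: a cylinder 16 mm thick, from 101 to 148 mm above the bench, 75 mm from the collar axis; this point is on its centre line, 130 mm above the bench. Its x axis points outwards along the lever. The lever rod, 10 mm thick, joins it 108 mm above the bench.
- shim_pack (a joint): How far the shim pack (stack of steel frames 90 x 80 mm with a 58 x 48 mm window, on a sprung platen between the stop pads, top 35 mm above the bench when free) is pressed down, m. 0 free, 0.005 when the cover lies on the stop pads. It pushes up with about 7.5 N at 0 (more than the cover weighs), 15 N at 0.005: with the cover's weight some 9 to 11 N of push is needed.
- cover: Cover plate, aluminium, 116 x 84 x 15 mm, about 0.5 kg, loose on the bench, right side up. Origin: middle of its underside, at the mouth of the blind hole (18 mm across, chamfered, 15 mm deep) for the pin. z up; x along its tongue, which is 28 mm wide, 6 mm thick, flush with the underside, and ends 112 mm from the origin.
- cover_grip (a point): Middle of the cover's black grip rib, 36 mm above the cover's underside, straight above the hole. The rib stands along the cover's x: 64 mm long, 18 mm thick (across y), from 15 to 52 mm above the underside, with a thin steel foot 24 mm wide up to 18 mm. Axes as the cover.
- tongue_pad (a point): The measuring spot on top of the cover's tongue, 95 mm along x from the cover's origin, 6 mm above its underside. It comes to lie straight below the gauge spindle when the cover is on the pin. Axes as the cover.
- gauge: Chrome depth gauge, upright barrel 23 mm thick, fixed in the gauge arm from 64 to 149 mm above the bench, 95 mm along x from the pin. Origin at bench height below it. Not to be knocked. It overhangs the tongue, so the cover cannot come straight down: riding on the pin tip, the tongue's top is 49 mm above the bench, 15 mm under the spindle.
- spindle_tip (a point): Lower end of the gauge's parked spindle, 64 mm above the bench. Axes as the fixture.
- puck: Green anodised spacer puck, 48 mm across, 22 mm high, loose. Leave alone. Origin: middle of its underside.
- spare_frame: A spare steel shim frame, 90 x 80 x 4 mm with a 58 x 48 mm window, lying loose. Leave alone. Origin: middle of its underside.
- yoke_fragment: Heavy rough iron yoke fragment, C-shaped, 100 x 100 x 60 mm, 2.9 kg. Leave alone. Origin: middle of its underside.
Things that resemble listed ones, but are neither listed nor needed, are in the scene too. Of the things that look like the cover, take the one that is farthest from the robot's base at the start.

How it is judged:
By the outcome, as a careful person would: the job done as asked, in the order asked, and still so for the second after the job is handed in, while the arm keeps its last pose, push and grip.
It also fails if it takes over 59 s, if anything falls off the work surface, if the arm or the gripper's body presses on something with over 40 N, if the wrist force passes 120 N, or if a joint passes its speed limit or range.

## Robot

A 7-joint arm with a two-finger parallel gripper is mounted at the origin on the work surface. World frame = base frame: x ahead of the robot, y to its left, z up, the work surface at z = 0. Lengths are in mm, angles in rad, forces in N, time in s.
With the tool pointing down it reaches from about 425 to 950 mm from the base axis. Payload 4.7 kg.
Tool frame: the origin (TCP) lies midway between the tips of the shut fingers; the grasp point (between the pads) lies 19 mm behind it; z points along the fingers, y is the direction in which the jaws open and shut (so a half turn about z gives the same grasp; the last joint's range is limited). The gripper opens to 85 mm and grips with 20 to 120 N. Pads are 22 mm wide; open, the fingers measure 114 mm over their backs; the gripper's body (76 mm by 85 mm) begins 54 mm behind the grasp point. The pads swing forward as they close: fully open they stand 13 mm farther back than shut.
Start: joints at [-0.029, 0.469, -0.049, 1.532, 0.024, 1.141, -0.082], TCP at [675.017, 0.046, 231.335] pointing down, gripper open.
Joint ranges: [-2.59, 2.59], [-0.33, 1.99], [-1.39, 1.29], [0.1, 2.45], [-1.04, 4.18], [0.21, 1.99], [-2.66, 2.66]. Speed limits (rad/s): [2.57, 2.57, 3.14, 3.14, 3.14, 3.14, 3.14].

## Interface

Orientations are given as a unit quaternion [x, y, z, w].
In Python, from bench import robot gives the robot as it stands. The module is installed in compiled form; this text tells all that it offers.
- The arm moves only by the shell command python3 -m pendant 'ROWS' [FORCE]. ROWS is JSON, a list of rows, each an object of numbers: "dx", "dy", "dz": the shift along the tool's x, y, z each as a share of 0.25 m, from -1 to 1; "wx", "wy", "wz": the turn, a rotation vector about the tool's x, y, z each as a share of 6 degrees, from -1 to 1; "jaw": the finger opening in mm, from 0 to 85.4. A call has exactly 10 rows; each row shifts and turns the commanded pose from where the row before left it, along the tool's axes as they then stand; what a row does not reach is not made up. A row lasts 1/8 s, in which the tool goes at most 62.5 mm and 10.7 degrees, less where a joint would pass 70% of its speed; a pose out of reach is approached as far as the arm can. A call with a number of a shift or a turn outside -1 to 1 is refused whole. A call with a gripper value outside its range is refused whole. The fingers move at their own pace and stop on an object; FORCE is the grip in N (left out, the last holds). Time passes only in rows, so rows that do not move let the fingers close, or fill a call up. It gives the time, the measured TCP pose, the force and the opening at its end, in the units of the state.
- robot.get_state(): the state, without advancing time (a new reading comes with each control period).
- robot.read_camera(name): name is "scene" or "side" or "wrist"; returns a dict with "color" (420x560x3 uint8, blue, green, red), "z_map" (420x560 float32, mm along the optical axis (not along the pixel's ray), 0 where there is no reading), "vfov" (degrees; the focal length in pixels is half the picture's height over the tangent of half this angle, whatever the lens; pixels are square), "cx", "cy" (the principal point, pixels), "world_from_camera" (4x4, takes a point from camera to world coordinates); the wrist camera has in their place "mount" (4x4, takes a point from camera to tool coordinates, whose origin is the TCP and whose axes are the flange's). Camera axes: x right, y down, z forward; pixel columns grow to the right and rows downward; lengths in mm; the calibration is good to about 2 mm. A picture is of the moment at which its call begins: read the wrist's pose just before it.
- robot.sign_off(): hands the job in, once; it reports no verdict.
The state is a dict: "t": time; "joints": joint angles; "dq": joint speeds; "joint_efforts": joint torques, N m; "tool_pos": TCP position; "eef_rot": TCP orientation; "contact_force": force on the tool from outside, world axes, zero at the start; "wrist_torque": the same for the moment, N m; "opening": finger opening in mm.
Only numpy, scipy, OpenCV 4.12 (cv2) and the standard library are available. Lean on these libraries where they do the work, as an engineer would, in place of code of your own. Each camera call takes 0.05 s, during which the arm holds its last target. There are 200 camera calls.

## Working session

There is one attempt and no reset: what is moved stays moved. The work goes in short steps, Python scripts to look and compute and a shell command to move; the robot and the scene stay as the last step left them, time stands still between calls to the robot, and variables do not carry over. Pictures are saved under pics/ and viewed, about 8 in all and at most 12, crops included, and the job is handed in when it is done.

```bash
mkdir -p pics; cat > h.py <<'E'
import numpy as np, cv2
from bench import robot
from scipy.spatial.transform import Rotation as R
def cam(n):
    s=robot.get_state(); c=robot.read_camera(n)
    if n=="wrist":
        T=np.eye(4);T[:3,:3]=R.from_quat(s["eef_rot"]).as_matrix();T[:3,3]=s["tool_pos"];c["T"]=T@c["mount"]
    else: c["T"]=np.array(c["world_from_camera"])
    c["f"]=210/np.tan(np.radians(c["vfov"])/2)
    return c
def cloud(c):
    z=c["z_map"];v,u=np.mgrid[:420,:560]
    P=np.stack([(u-c["cx"])*z/c["f"],(v-c["cy"])*z/c["f"],z,np.ones_like(z)],-1)@c["T"].T
    P=P[...,:3];P[z==0]=np.nan;return P
def proj(c,p):
    q=np.linalg.inv(c["T"])@np.r_[p,1];return q[:2]/q[2]*c["f"]+[c["cx"],c["cy"]]
def save(n,name):
    c=cam(n);np.savez(name+".npz",P=cloud(c),T=c["T"],f=c["f"],cx=c["cx"],cy=c["cy"],color=c["color"]);cv2.imwrite(f"pics/{name}.png",c["color"]);return c
E
python3 - <<'E'
from h import *
for n in("scene","side"): 
    c=save(n,n+"0"); print(n,c["T"].round(2).tolist(),c["f"])
cv2.imwrite("pics/both.png",cv2.resize(np.vstack([cv2.imread("pics/scene0.png")]),(784,588)))
s=robot.get_state();print(s)
E
```

```text
scene [[0.35, 0.68, -0.65, 1441.07], [0.94, -0.24, 0.25, -327.76], [0.01, -0.69, -0.72, 1110.94], [0.0, 0.0, 0.0, 1.0]] 511.01597102608315
side [[-0.7, -0.51, 0.51, -153.15], [-0.72, 0.49, -0.5, 672.68], [0.0, -0.71, -0.7, 1021.71], [0.0, 0.0, 0.0, 1.0]] 463.7489857990005
{'t': 0.1, 'joints': array([-0.02891108,  0.469354  , -0.04857133,  1.53355886,  0.02408405,
        1.14099912, -0.08228535]), 'dq': array([ 0.00134389, -0.00229297, -0.0017047 , -0.00357237,  0.00015014,
        0.00078588,  0.0006144 ]), 'joint_efforts': array([ 5.33060393e-04, -5.11518788e+01, -4.69155551e-02, -2.38390929e+01,
        1.07741368e-02,  4.46335340e-03,  2.13932526e-05]), 'tool_pos': array([6.74483128e+02, 1.18645290e-02, 2.30377468e+02]), 'eef_rot': array([ 7.07097085e-01,  7.07115946e-01, -6.32762902e-04, -5.93103443e-04]), 'contact_force': array([ 0.46164806, -1.16960247,  0.72747485]), 'wrist_torque': array([-0.01637632,  0.02698147,  0.00398261]), 'opening': 85.35497910725239}
```

View pics/both.png

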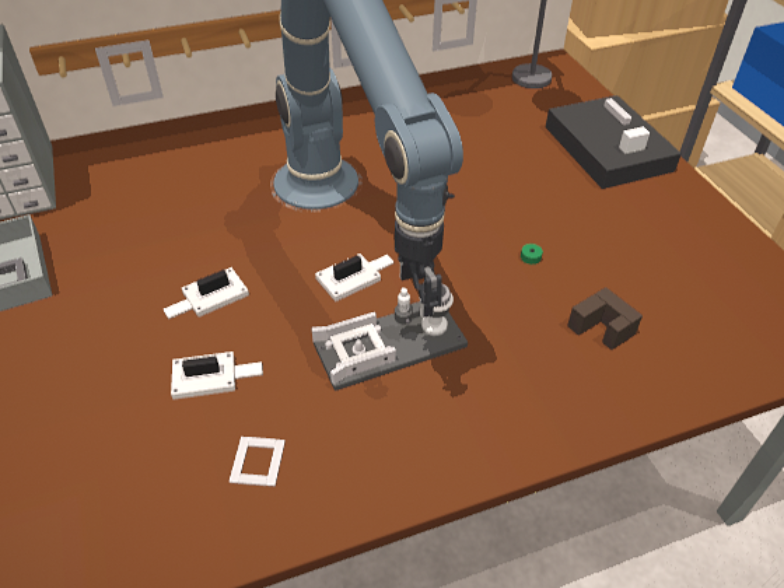

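View pics/side0.png

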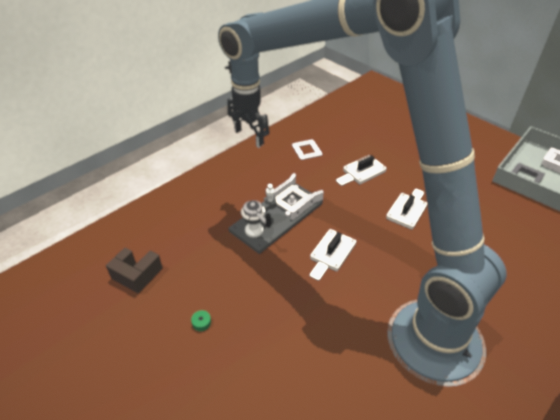

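```bash
python3 - <<'E'
from h import *
d=np.load("scene0.npz");P=d["P"]
for n,(u,v) in dict(A=(215,295),B=(348,285),C=(203,388),ribA=(213,279),ribB=(347,264),ribC=(200,362),Ctongue=(252,370),pin=(359,344),gauge=(404,300),post=(434,322),frame=(240,460),puck=(531,250),yoke=(604,300)).items():
    p=P[int(v/1.4),int(u/1.4)]; print(n,p.round(0),np.hypot(p[0],p[1]).round())
c=d["color"]
cv2.imwrite("pics/crop1.png",cv2.resize(c[185:290,110:345],(0,0),fx=3.4,fy=3.4,interpolation=cv2.INTER_CUBIC))
E
```

```text
A [ 322. -312.   14.] 448.0
B [395. -39.  20.] 397.0
C [ 559. -376.   14.] 674.0
ribA [ 312. -307.   49.] 438.0
ribB [364. -31.  53.] 366.0
ribC [ 527. -371.   53.] 645.0
Ctongue [ 540. -280.    4.] 608.0
pin [577. -73.  42.] 582.0
gauge [578.  18. 134.] 579.0
post [576.  87.  42.] 583.0
frame [ 728. -344.    4.] 805.0
puck [429. 384.  22.] 576.0
yoke [654. 425.  64.] 780.0
```

View pics/crop1.png

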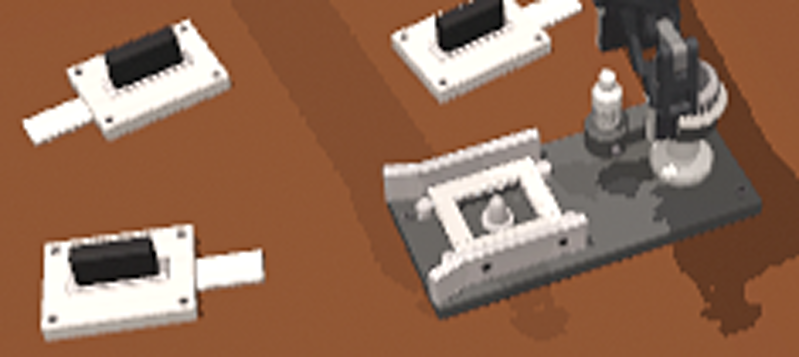

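Candidates (784-px scene): A (215,290) at 448 mm, B (348,275) at 397 mm, C (203,372) at ~660 mm from the base. C is the farthest, and the crop shows the rib and tongue. So C is the cover. Fixture: pin at (359,344), gauge at (404,300), post at (434,322).

```bash
python3 - <<'E'
from h import *
for f in("scene0","side0"):
    P=np.load(f+".npz")["P"].reshape(-1,3)
    def fit(lo,hi,x0,x1,y0,y1):
        m=(P[:,2]>lo)&(P[:,2]<hi)&(P[:,0]>x0)&(P[:,0]<x1)&(P[:,1]>y0)&(P[:,1]<y1)
        r=cv2.minAreaRect(P[m,:2].astype(np.float32));return m.sum(),np.round(r[0],1),np.round(r[1],1),round(r[2],1)
    print(f,"base",fit(13,22,460,720,-180,200))
    print("cover",fit(9,19,450,640,-450,-300)); print("rib",fit(47,58,450,640,-450,-300));print("tongue",fit(3,9,480,620,-309,-250))
    m=(P[:,2]>100)&(P[:,2]<150)&(P[:,0]>480)&(P[:,0]<640)&(P[:,1]>0)&(P[:,1]<200)
    Q=P[m]
    print("gauge",fit(135,147,560,600,-10,50),"collar",fit(100,127,555,640,70,140),"lever grip",fit(140,152,490,545,40,150))
s=robot.read_camera("wrist");print(s["mount"].round(2).tolist(),s["vfov"])
cv2.imwrite("pics/w0.png",s["color"])
E
```

```text
scene0 base (np.int64(1749), array([570.7,  -5.2]), array([133.4, 286.1]), 3.2)
cover (np.int64(764), array([ 525. , -363.2]), array([132.6,  90.7]), 79.7)
rib (np.int64(149), array([ 523.6, -371.1]), array([63.3, 22.3]), 81.6)
tongue (np.int64(260), array([ 548.9, -279.6]), array([ 58.7, 135.9]), 89.1)
gauge (np.int64(28), array([570.1,  23.1]), array([18.3, 16.2]), 81.5) collar (np.int64(97), array([580.9, 102.5]), array([23.8, 53.2]), 46.9) lever grip (np.int64(0), array([0., 0.]), array([0., 0.]), 0.0)
side0 base (np.int64(1422), array([566.6,  -5.4]), array([134. , 286.3]), 2.2)
cover (np.int64(411), array([ 521.5, -369. ]), array([125.6,  89.9]), 81.3)
rib (np.int64(73), array([ 519.7, -369.1]), array([66.5, 21.2]), 83.0)
tongue (np.int64(119), array([ 550.5, -280.3]), array([ 56.4, 137.2]), 89.5)
gauge (np.int64(20), array([566.3,  22. ]), array([17.8, 12. ]), 88.9) collar (np.int64(123), array([572. ,  97.4]), array([54.8, 33.6]), 89.8) lever grip (np.int64(9), array([493. , 102.9]), array([ 4.6, 12.8]), 15.9)
[[-0.0, -0.95, -0.31, 79.97], [1.0, -0.0, 0.0, -0.21], [-0.0, -0.31, 0.95, -142.95], [0.0, 0.0, 0.0, 1.0]] 71.13438911578636
```

View pics/w0.png

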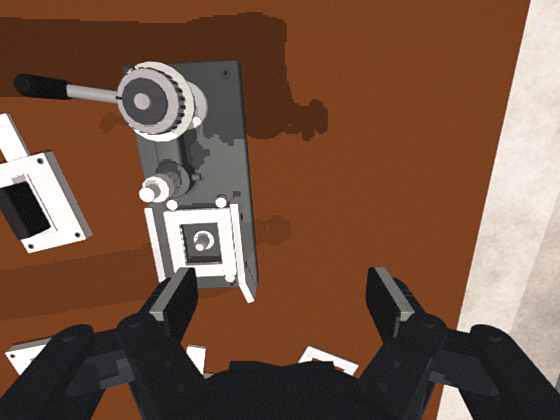

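```bash
cat >> h.py <<'E'
class Fx:  # fixture estimate
    a=np.radians(92.7); pin=np.array([571.8,-72.7])
    @classmethod
    def w(k,x,y,z): 
        c,s=np.cos(k.a),np.sin(k.a); return np.array([k.pin[0]+c*x-s*y,k.pin[1]+s*x+c*y,z])
E
python3 - <<'E'
from h import *
c=cam("wrist");P=cloud(c)
a=np.radians(95)
print("proj grip top",proj(c,Fx.w(165+75*np.cos(a),75*np.sin(a),148)),Fx.w(165+75*np.cos(a),75*np.sin(a),148),"post top",proj(c,Fx.w(165,0,127)),"pin",proj(c,Fx.w(0,0,43)),"gauge",proj(c,Fx.w(95,0,149)))
for u,v in[(22,83),(40,88),(90,94),(142,101),(205,239),(150,190)]: print(u,v,P[v,u].round(1))
E
```

```text
proj grip top [ 27.60644847 112.17684819] [489.70369565  82.06786546 148.        ] post top [140.7754936   98.88864331] pin [198.18541397 245.64963328] gauge [145.50709393 192.36470774]
22 83 [490.8 101.6 147.7]
40 88 [498.9  98.8 142.8]
90 94 [516.7  96.6 113.5]
142 101 [564.4  90.6 126.2]
205 239 [577.9 -68.4  32.4]
150 190 [571.5  24.3 149.9]
```

```bash
python3 -m pendant '[{"dx":0.08,"dy":-0.15,"jaw":50},{"dx":0.08,"dy":-0.15,"jaw":50},{"dx":0.08,"dy":-0.15,"jaw":50},{"dx":0.08,"dy":-0.15,"jaw":50},{"dx":0.08,"dy":-0.13,"jaw":50},{"wz":-1},{"wz":-1},{"wz":-1},{"wz":-1},{"wz":-1}]' 40 && python3 -m pendant '[{"wz":-1},{"wz":-1},{"wz":-1},{"wz":-1},{"wz":-1},{"wz":-1},{"wz":-1},{"wz":-1},{"wz":-0.75},{}]' && python3 - <<'E'
from h import *
c=save("wrist","w1");s=robot.get_state();print(s["tool_pos"],R.from_quat(s["eef_rot"]).as_matrix()[:,:2].round(3).tolist(),s["contact_force"])
for p in [(491,101.6,148),(564,92,127),s["tool_pos"]]: print(proj(c,np.array(p)))
E
```

```text
invalid input at $[0]: expected keys dx, dy, dz, wx, wy, wz, jaw
```

```bash
python3 -m pendant '[{"dx":0.08,"dy":-0.15,"dz":0,"wx":0,"wy":0,"wz":0,"jaw":50},{"dx":0.08,"dy":-0.15,"dz":0,"wx":0,"wy":0,"wz":0,"jaw":50},{"dx":0.08,"dy":-0.15,"dz":0,"wx":0,"wy":0,"wz":0,"jaw":50},{"dx":0.08,"dy":-0.15,"dz":0,"wx":0,"wy":0,"wz":0,"jaw":50},{"dx":0.08,"dy":-0.13,"dz":0,"wx":0,"wy":0,"wz":0,"jaw":50},{"dx":0,"dy":0,"dz":0,"wx":0,"wy":0,"wz":-1,"jaw":50},{"dx":0,"dy":0,"dz":0,"wx":0,"wy":0,"wz":-1,"jaw":50},{"dx":0,"dy":0,"dz":0,"wx":0,"wy":0,"wz":-1,"jaw":50},{"dx":0,"dy":0,"dz":0,"wx":0,"wy":0,"wz":-1,"jaw":50},{"dx":0,"dy":0,"dz":0,"wx":0,"wy":0,"wz":-1,"jaw":50}]' 40 && python3 -m pendant '[{"dx":0,"dy":0,"dz":0,"wx":0,"wy":0,"wz":-1,"jaw":50},{"dx":0,"dy":0,"dz":0,"wx":0,"wy":0,"wz":-1,"jaw":50},{"dx":0,"dy":0,"dz":0,"wx":0,"wy":0,"wz":-1,"jaw":50},{"dx":0,"dy":0,"dz":0,"wx":0,"wy":0,"wz":-1,"jaw":50},{"dx":0,"dy":0,"dz":0,"wx":0,"wy":0,"wz":-1,"jaw":50},{"dx":0,"dy":0,"dz":0,"wx":0,"wy":0,"wz":-1,"jaw":50},{"dx":0,"dy":0,"dz":0,"wx":0,"wy":0,"wz":-1,"jaw":50},{"dx":0,"dy":0,"dz":0,"wx":0,"wy":0,"wz":-1,"jaw":50},{"dx":0,"dy":0,"dz":0,"wx":0,"wy":0,"wz":-0.75,"jaw":50},{"dx":0,"dy":0,"dz":0,"wx":0,"wy":0,"wz":0,"jaw":50}]' && python3 - <<'E'
from h import *
c=save("wrist","w1");s=robot.get_state();print(s["tool_pos"],R.from_quat(s["eef_rot"]).as_matrix()[:,:2].round(3).tolist(),s["contact_force"])
for p in [(491,101.6,148),(564,92,127),s["tool_pos"]]: print(proj(c,np.array(p)))
E
```

```text
t: 1.45
tool_pos: [492.4, 100.0, 231.2]
eef_rot: [0.499, 0.867, -0.0, -0.0]
contact_force: [-0.1, 0.2, -0.5]
opening: 50.1
t: 2.7
tool_pos: [492.4, 99.9, 231.2]
eef_rot: [0.066, 0.998, -0.0, -0.0]
contact_force: [-0.1, -0.2, 0.5]
opening: 50.0
[492.40517477  99.9398185  231.23501451] [[-0.991, 0.132], [0.132, 0.991], [0.0, -0.0]] [ 0.52910803 -0.89849507  0.37045616]
[283.26419858 216.55669218]
[283.07266979 281.71917513]
[281.55813628 269.23968639]
```

View pics/w1.png

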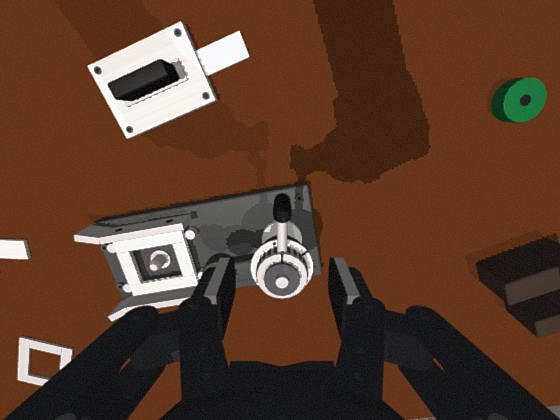

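Grip top at (283,203), collar top at (283,281): the lever is aligned with the tool axis. B's rib is at (145,80), not the target.

```bash
python3 - <<'E'
from h import *
P=np.load("w1.npz")["P"]
Q=P[190:225,265:305].reshape(-1,3);Q=Q[(Q[:,2]>143)&(Q[:,2]<152)];print(len(Q),Q.min(0),Q.max(0),Q.mean(0))
Q=P[262:300,262:305].reshape(-1,3);Q=Q[(Q[:,2]>123)&(Q[:,2]<131)];print(len(Q),Q.min(0),Q.max(0),Q.mean(0))
E
```

```text
268 [481.73357956  93.20615118 143.01365541] [497.13578837 108.29106792 150.38590804] [488.57457651 100.84936724 147.13929549]
672 [545.92032989  73.51360237 123.00000937] [580.94468067 107.85007439 129.20933351] [563.32891183  90.7394361  124.31834577]
```

```bash
python3 -m pendant '[{"dx":0.013,"dy":0,"dz":0.08,"wx":0,"wy":0,"wz":0,"jaw":50},{"dx":0,"dy":0,"dz":0.1,"wx":0,"wy":0,"wz":0,"jaw":50},{"dx":0,"dy":0,"dz":0.1,"wx":0,"wy":0,"wz":0,"jaw":50},{"dx":0,"dy":0,"dz":0.1,"wx":0,"wy":0,"wz":0,"jaw":50},{"dx":0,"dy":0,"dz":0.072,"wx":0,"wy":0,"wz":0,"jaw":50},{"dx":0,"dy":0,"dz":0,"wx":0,"wy":0,"wz":0,"jaw":10},{"dx":0,"dy":0,"dz":0,"wx":0,"wy":0,"wz":0,"jaw":10},{"dx":0,"dy":0,"dz":0,"wx":0,"wy":0,"wz":0,"jaw":10},{"dx":0,"dy":0,"dz":0,"wx":0,"wy":0,"wz":0,"jaw":10},{"dx":0,"dy":0,"dz":0,"wx":0,"wy":0,"wz":0,"jaw":10}]' 30
```

```text
t: 4.0
tool_pos: [489.8, 100.7, 119.0]
eef_rot: [0.065, 0.998, 0.0, 0.001]
contact_force: [-0.3, 0.6, 2.1]
opening: 15.0
```

```bash
python3 -m pendant '[{"dx":-0.0016,"dy":0.0314,"dz":0,"wx":0,"wy":0,"wz":1,"jaw":10},{"dx":-0.0016,"dy":0.0314,"dz":0,"wx":0,"wy":0,"wz":1,"jaw":10},{"dx":-0.0016,"dy":0.0314,"dz":0,"wx":0,"wy":0,"wz":1,"jaw":10},{"dx":-0.0016,"dy":0.0314,"dz":0,"wx":0,"wy":0,"wz":1,"jaw":10},{"dx":0,"dy":0,"dz":0,"wx":0,"wy":0,"wz":0,"jaw":10},{"dx":0,"dy":0,"dz":0,"wx":0,"wy":0,"wz":0,"jaw":10},{"dx":0,"dy":0,"dz":0,"wx":0,"wy":0,"wz":0,"jaw":10},{"dx":0,"dy":0,"dz":0,"wx":0,"wy":0,"wz":0,"jaw":10},{"dx":0,"dy":0,"dz":0,"wx":0,"wy":0,"wz":0,"jaw":10},{"dx":0,"dy":0,"dz":0,"wx":0,"wy":0,"wz":0,"jaw":10}]' && python3 - <<'E'
from h import *
s=robot.get_state();d=s["tool_pos"][:2]-[563.6,91];M=R.from_quat(s["eef_rot"]).as_matrix()
print(np.hypot(*d),np.degrees(np.arctan2(d[1],d[0])),np.degrees(np.arctan2(M[1,0],M[0,0])))
E
```

```text
t: 5.25
tool_pos: [500.3, 130.2, 118.9]
eef_rot: [0.271, 0.963, 0.001, 0.001]
contact_force: [0.7, 0.6, 5.7]
opening: 14.9
74.41517435928715 148.21334685292445 148.51968119253073
```

```bash
python3 -m pendant '[{"dx":-0.0016,"dy":0.0314,"dz":0,"wx":0,"wy":0,"wz":1,"jaw":10},{"dx":-0.0016,"dy":0.0314,"dz":0,"wx":0,"wy":0,"wz":1,"jaw":10},{"dx":-0.0016,"dy":0.0314,"dz":0,"wx":0,"wy":0,"wz":1,"jaw":10},{"dx":-0.0016,"dy":0.0314,"dz":0,"wx":0,"wy":0,"wz":1,"jaw":10},{"dx":-0.0016,"dy":0.0314,"dz":0,"wx":0,"wy":0,"wz":1,"jaw":10},{"dx":0,"dy":0.003,"dz":0,"wx":0,"wy":0,"wz":0.1,"jaw":10},{"dx":0,"dy":0,"dz":0,"wx":0,"wy":0,"wz":0,"jaw":10},{"dx":0,"dy":0,"dz":0,"wx":0,"wy":0,"wz":0,"jaw":10},{"dx":0,"dy":0,"dz":0,"wx":0,"wy":0,"wz":0,"jaw":10},{"dx":0,"dy":0,"dz":0,"wx":0,"wy":0,"wz":0,"jaw":10}]' && python3 - <<'E'
from h import *
s=robot.get_state();d=s["tool_pos"][:2]-[563.6,91];M=R.from_quat(s["eef_rot"]).as_matrix()
print(np.hypot(*d),np.degrees(np.arctan2(d[1],d[0])),np.degrees(np.arctan2(M[1,0],M[0,0])),s["wrist_torque"])
c=save("wrist","w2");x=c["color"];cv2.imwrite("pics/w2z.png",cv2.resize(x[170:330,180:400],(0,0),fx=3,fy=3,interpolation=cv2.INTER_CUBIC))
E
```

```text
t: 6.5
tool_pos: [529.1, 157.1, 118.9]
eef_rot: [0.516, 0.857, 0.001, 0.001]
contact_force: [0.8, 0.6, 5.9]
opening: 15.0
74.5704841718023 117.57034388913709 117.92679747993043 [ 0.12690705 -0.10875021  0.12093695]
```

View pics/w2z.png

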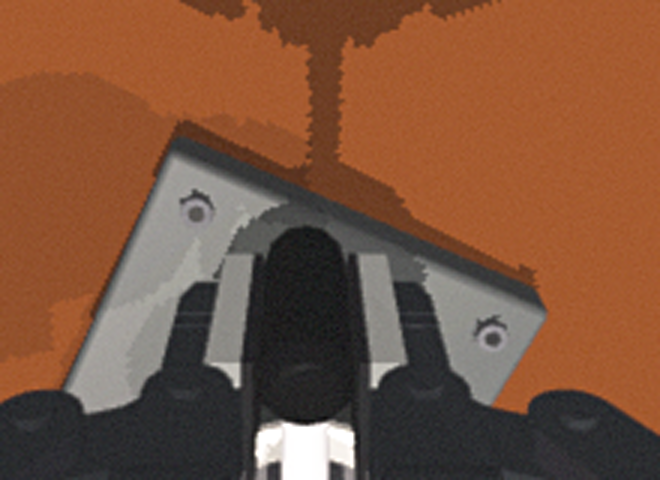

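```bash
python3 -m pendant '[{"dx":0,"dy":0,"dz":0,"wx":0,"wy":0,"wz":0,"jaw":50},{"dx":0,"dy":0,"dz":0,"wx":0,"wy":0,"wz":0,"jaw":50},{"dx":0,"dy":0,"dz":0,"wx":0,"wy":0,"wz":0,"jaw":50},{"dx":0,"dy":0,"dz":0,"wx":0,"wy":0,"wz":0,"jaw":50},{"dx":0,"dy":0,"dz":-0.05,"wx":0,"wy":0,"wz":0,"jaw":50},{"dx":0,"dy":0,"dz":-0.1,"wx":0,"wy":0,"wz":0,"jaw":50},{"dx":0,"dy":0,"dz":-0.15,"wx":0,"wy":0,"wz":0,"jaw":50},{"dx":0,"dy":0,"dz":-0.15,"wx":0,"wy":0,"wz":0,"jaw":50},{"dx":0,"dy":0,"dz":0,"wx":0,"wy":0,"wz":0,"jaw":50},{"dx":0,"dy":0,"dz":0,"wx":0,"wy":0,"wz":0,"jaw":50}]' && python3 - <<'E'
from h import *
c=save("wrist","w3");P=cloud(c)
q=proj(c,np.array([529,157,148]));k=proj(c,np.array([563.6,91,127]));print(q,k)
m=(P[...,2]>142)&(P[...,2]<153)&(np.hypot(P[...,0]-529,P[...,1]-157)<20);Q=P[m];g=(Q.min(0)+Q.max(0))/2
m=(P[...,2]>122)&(P[...,2]<131)&(np.hypot(P[...,0]-564,P[...,1]-91)<20);Q=P[m];a=(Q.min(0)+Q.max(0))/2
d=g-a;print(g,a,np.hypot(*d[:2]),np.degrees(np.arctan2(d[1],d[0])))
# base edges
m=(P[...,2]>14)&(P[...,2]<21)&(P[...,0]<680)&(P[...,0]>470)&(P[...,1]>-160)&(P[...,1]<160);print(cv2.minAreaRect(P[m][:,:2].astype(np.float32)))
u,v=map(int,(q+k)/2);x=c["color"];cv2.imwrite("pics/w3z.png",cv2.resize(x[140:320,180:400],(0,0),fx=3,fy=3,interpolation=cv2.INTER_CUBIC))
E
```

```text
t: 7.8
tool_pos: [528.1, 156.9, 230.8]
eef_rot: [0.516, 0.857, -0.0, -0.0]
contact_force: [-0.6, -0.2, -0.8]
opening: 50.2
[282.53674933 218.87467472] [282.04203972 284.46510487]
[528.9854174  157.42455449 146.19158144] [564.00671089  91.09234502 125.53508528] 75.00968611835863 117.83262659659017
((568.4862670898438, 13.693862915039062), (130.3286895751953, 245.04759216308594), 2.9247941970825195)
```

View pics/w3z.png

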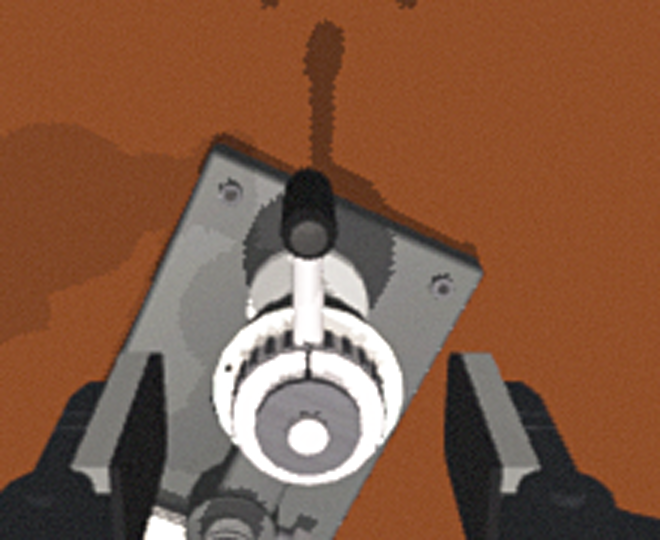

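```bash
python3 -m pendant '[{"dx":0,"dy":0,"dz":0,"wx":0,"wy":0,"wz":1,"jaw":50},{"dx":0,"dy":0,"dz":0,"wx":0,"wy":0,"wz":1,"jaw":50},{"dx":0,"dy":0,"dz":0,"wx":0,"wy":0,"wz":1,"jaw":50},{"dx":0,"dy":0,"dz":0,"wx":0,"wy":0,"wz":1,"jaw":50},{"dx":0,"dy":0,"dz":0,"wx":0,"wy":0,"wz":1,"jaw":50},{"dx":0,"dy":0,"dz":0,"wx":0,"wy":0,"wz":0.93,"jaw":50},{"dx":-0.174,"dy":0.0216,"dz":0,"wx":0,"wy":0,"wz":0,"jaw":50},{"dx":-0.174,"dy":0.0216,"dz":0,"wx":0,"wy":0,"wz":0,"jaw":50},{"dx":-0.174,"dy":0.0216,"dz":0,"wx":0,"wy":0,"wz":0,"jaw":50},{"dx":-0.174,"dy":0.0216,"dz":0,"wx":0,"wy":0,"wz":0,"jaw":50}]' && python3 -m pendant '[{"dx":-0.174,"dy":0.0216,"dz":0,"wx":0,"wy":0,"wz":0,"jaw":50},{"dx":-0.174,"dy":0.0216,"dz":0,"wx":0,"wy":0,"wz":0,"jaw":50},{"dx":-0.174,"dy":0.0216,"dz":0,"wx":0,"wy":0,"wz":0,"jaw":50},{"dx":-0.174,"dy":0.0216,"dz":0,"wx":0,"wy":0,"wz":0,"jaw":50},{"dx":-0.174,"dy":0.0216,"dz":0,"wx":0,"wy":0,"wz":0,"jaw":50},{"dx":-0.174,"dy":0.0216,"dz":0,"wx":0,"wy":0,"wz":0,"jaw":50},{"dx":-0.174,"dy":0.0216,"dz":0,"wx":0,"wy":0,"wz":0,"jaw":50},{"dx":-0.174,"dy":0.0216,"dz":0,"wx":0,"wy":0,"wz":0,"jaw":50},{"dx":0,"dy":0,"dz":0,"wx":0,"wy":0,"wz":0,"jaw":50},{"dx":0,"dy":0,"dz":0,"wx":0,"wy":0,"wz":0,"jaw":50}]' && python3 - <<'E'
from h import *
c=save("wrist","w4");P=cloud(c);s=robot.get_state();M=R.from_quat(s["eef_rot"]).as_matrix();print(s["tool_pos"],M[:,0])
Q=P.reshape(-1,3);Q=Q[np.hypot(Q[:,0]-522,Q[:,1]+370)<200]
for lo,hi in((48,56),(11,18)):
    m=(Q[:,2]>lo)&(Q[:,2]<hi)&(np.hypot(Q[:,0]-522,Q[:,1]+370)<85);print(cv2.minAreaRect(Q[m,:2].astype(np.float32)),m.sum())
print(np.nanmin(Q[:,2]))
E
```

```text
t: 9.1
tool_pos: [525.7, -19.6, 229.5]
eef_rot: [0.753, 0.658, -0.001, -0.001]
contact_force: [1.1, -0.2, -0.2]
opening: 49.9
t: 10.35
tool_pos: [522.7, -367.7, 229.4]
eef_rot: [0.753, 0.658, -0.0, -0.001]
contact_force: [1.0, 0.4, -0.1]
opening: 50.1
[ 523.10997839 -367.14333388  229.74737389] [0.13192324 0.99125819 0.00185801]
((522.5668334960938, -372.61981201171875), (63.68842315673828, 17.980871200561523), 80.17088317871094) 856
((522.77685546875, -372.98779296875), (116.61278533935547, 83.72491455078125), 80.34632110595703) 5030
-3.4484692004619433
```

View pics/w4.png

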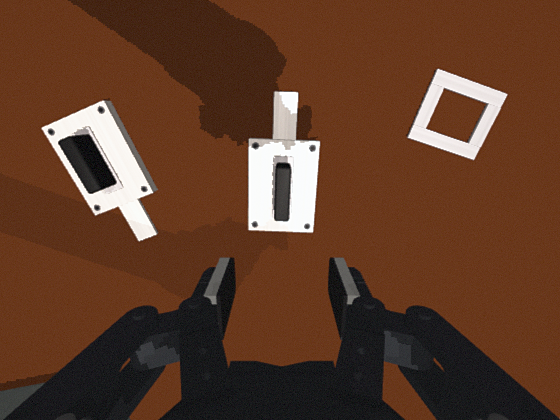

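```bash
python3 -m pendant '[{"dx":-0.0228,"dy":0.002,"dz":0.1,"wx":0,"wy":0,"wz":0,"jaw":50},{"dx":0,"dy":0,"dz":0.14,"wx":0,"wy":0,"wz":0.35,"jaw":50},{"dx":0,"dy":0,"dz":0.14,"wx":0,"wy":0,"wz":0,"jaw":50},{"dx":0,"dy":0,"dz":0.14,"wx":0,"wy":0,"wz":0,"jaw":50},{"dx":0,"dy":0,"dz":0.13,"wx":0,"wy":0,"wz":0,"jaw":50},{"dx":0,"dy":0,"dz":0.1,"wx":0,"wy":0,"wz":0,"jaw":50},{"dx":0,"dy":0,"dz":0.05,"wx":0,"wy":0,"wz":0,"jaw":50},{"dx":0,"dy":0,"dz":0.031,"wx":0,"wy":0,"wz":0,"jaw":50},{"dx":0,"dy":0,"dz":0,"wx":0,"wy":0,"wz":0,"jaw":50},{"dx":0,"dy":0,"dz":0,"wx":0,"wy":0,"wz":0,"jaw":50}]' 100 && python3 -m pendant '[{"dx":0,"dy":0,"dz":0,"wx":0,"wy":0,"wz":0,"jaw":40},{"dx":0,"dy":0,"dz":0,"wx":0,"wy":0,"wz":0,"jaw":30},{"dx":0,"dy":0,"dz":0,"wx":0,"wy":0,"wz":0,"jaw":22},{"dx":0,"dy":0,"dz":0,"wx":0,"wy":0,"wz":0,"jaw":10},{"dx":0,"dy":0,"dz":0,"wx":0,"wy":0,"wz":0,"jaw":10},{"dx":0,"dy":0,"dz":0,"wx":0,"wy":0,"wz":0,"jaw":10},{"dx":0,"dy":0,"dz":0,"wx":0,"wy":0,"wz":0,"jaw":10},{"dx":0,"dy":0,"dz":0,"wx":0,"wy":0,"wz":0,"jaw":10},{"dx":0,"dy":0,"dz":0,"wx":0,"wy":0,"wz":0,"jaw":10},{"dx":0,"dy":0,"dz":0,"wx":0,"wy":0,"wz":0,"jaw":10}]' 100
```

```text
t: 11.65
tool_pos: [523.3, -375.0, 24.1]
eef_rot: [0.765, 0.644, 0.0, 0.001]
contact_force: [0.2, -0.9, -0.3]
opening: 50.1
t: 12.9
tool_pos: [522.7, -374.8, 23.5]
eef_rot: [0.765, 0.644, 0.0, 0.0]
contact_force: [-0.5, 1.1, 5.4]
opening: 16.5
```

```bash
python3 -m pendant '[{"dx":0,"dy":0,"dz":-0.04,"wx":0,"wy":0,"wz":0,"jaw":10},{"dx":0,"dy":0,"dz":-0.1,"wx":0,"wy":0,"wz":0,"jaw":10},{"dx":0,"dy":0,"dz":-0.1,"wx":0,"wy":0,"wz":0,"jaw":10},{"dx":0,"dy":0,"dz":-0.1,"wx":0,"wy":0,"wz":-0.52,"jaw":10},{"dx":0,"dy":0,"dz":-0.02,"wx":0,"wy":0,"wz":-0.52,"jaw":10},{"dx":0,"dy":0,"dz":0,"wx":0,"wy":0,"wz":-0.52,"jaw":10},{"dx":0,"dy":0,"dz":0,"wx":0,"wy":0,"wz":-0.52,"jaw":10},{"dx":0,"dy":0,"dz":0,"wx":0,"wy":0,"wz":0,"jaw":10},{"dx":0,"dy":0,"dz":0,"wx":0,"wy":0,"wz":0,"jaw":10},{"dx":0,"dy":0,"dz":0,"wx":0,"wy":0,"wz":0,"jaw":10}]' && python3 -m pendant '[{"dx":0.04,"dy":0.025,"dz":0,"wx":0,"wy":0,"wz":0,"jaw":10},{"dx":0.08,"dy":0.05,"dz":0,"wx":0,"wy":0,"wz":0,"jaw":10},{"dx":0.08,"dy":0.05,"dz":0,"wx":0,"wy":0,"wz":0,"jaw":10},{"dx":0.08,"dy":0.05,"dz":0,"wx":0,"wy":0,"wz":0,"jaw":10},{"dx":0.07,"dy":0.05,"dz":0,"wx":0,"wy":0,"wz":0,"jaw":10},{"dx":0.04,"dy":0.028,"dz":0,"wx":0,"wy":0,"wz":0,"jaw":10},{"dx":0,"dy":0,"dz":0,"wx":0,"wy":0,"wz":0,"jaw":10},{"dx":0,"dy":0,"dz":0,"wx":0,"wy":0,"wz":0,"jaw":10},{"dx":0,"dy":0,"dz":0,"wx":0,"wy":0,"wz":0,"jaw":10},{"dx":0,"dy":0,"dz":0,"wx":0,"wy":0,"wz":0,"jaw":10}]' && python3 - <<'E'
from h import *
c=save("wrist","w5");P=cloud(c);s=robot.get_state();M=R.from_quat(s["eef_rot"]).as_matrix();t=s["tool_pos"];print(t,M.round(4).tolist(),s["contact_force"],s["opening"])
L=(P-t)@M  # tool coords
print("tool-frame tongue/top z:")
np.save("L5.npy",L)
# cover points: tool z between 0 and 30
Q=L.reshape(-1,3);m=(Q[:,2]>3)&(Q[:,2]<13)&(abs(Q[:,1])<60)&(Q[:,0]>5)&(Q[:,0]<75);print("top",m.sum(),Q[m].min(0),Q[m].max(0),np.median(Q[m],0))
m=(Q[:,2]>13)&(Q[:,2]<24)&(abs(Q[:,1])<25)&(Q[:,0]>50)&(Q[:,0]<130);print("tongue",m.sum(),Q[m].min(0),Q[m].max(0),Q[m].mean(0));print(cv2.minAreaRect(Q[m,:2].astype(np.float32)))
F=P.reshape(-1,3);m=(F[:,2]>37)&(F[:,2]<46)&(np.hypot(F[:,0]-572,F[:,1]+73)<12);print("pin",m.sum(),F[m].mean(0),F[m].min(0),F[m].max(0))
E
```

```text
t: 14.15
tool_pos: [522.6, -374.5, 112.8]
eef_rot: [0.69, 0.723, -0.0, -0.0]
contact_force: [0.5, -0.3, -4.1]
opening: 16.2
t: 15.4
tool_pos: [580.8, -275.1, 113.1]
eef_rot: [0.691, 0.723, -0.0, 0.0]
contact_force: [0.4, 0.6, -4.0]
opening: 16.3
[ 580.96008728 -274.84924056  113.09029096] [[-0.0461, 0.9989, -0.0], [0.9989, 0.0461, -0.0001], [-0.0001, -0.0, -1.0]] [ 0.05898508  0.27349799 -4.20890026] 16.5585698941745
tool-frame tongue/top z:
top 13497 [  5.00709369 -42.49588088   3.01680014] [59.63608245 42.01275797 12.99512257] [38.05668045  0.08578704  8.12360278]
tongue 6257 [ 59.12401886 -24.863848    13.01698856] [113.26727846  24.85207667  22.62781923] [87.05870269 -0.24253171 17.23130583]
((86.19097900390625, -0.035491943359375), (49.71609878540039, 54.141456604003906), 89.93671417236328)<stdin>:9: RuntimeWarning: Mean of empty slice.
  ret = um.true_divide(
Traceback (most recent call last):
ValueError: zero-size array to reduction operation minimum which has no identity
```

View pics/w5.png

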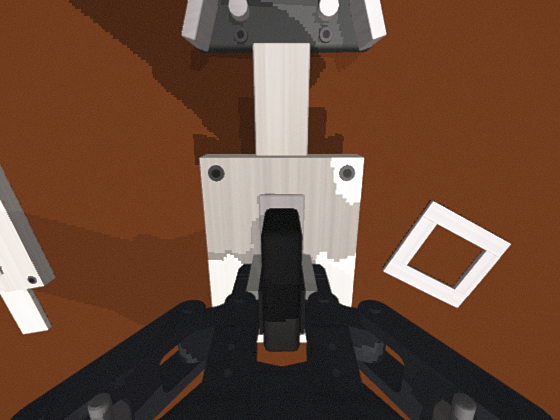

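```bash
python3 - <<'E'
from h import *
for f in("w1","w5","scene0","side0"):
    P=np.load(f+".npz")["P"].reshape(-1,3)
    for n,lo,hi,r in(("pin",39,46,14),("cheek",49.5,55,90),("base",14,21,400)):
        b=np.array([571.8,-72.7]) 
        m=(P[:,2]>lo)&(P[:,2]<hi)&(np.hypot(*(P[:,:2]-b).T)<r)
        if n=="base": m&=(P[:,0]>480)&(P[:,0]<660)&(P[:,1]>-165)&(P[:,1]<160)
        if m.sum()>3: print(f,n,m.sum(),P[m].mean(0).round(1),[np.round(q,1) for q in cv2.minAreaRect(P[m,:2].astype(np.float32))])
P=np.load("w5.npz")["P"]
for u,v in[(238,8),(328,8),(238,3),(328,3),(241,35),(326,35)]: print(u,v,P[v,u].round(1), "fix y", (-(P[v,u,:2]-[571.8,-72.7])@[np.cos(np.radians(2.7)),np.sin(np.radians(2.7))]).round(1))
E
```

```text
w1 pin 75 [571.2 -72.8  42.2] [array([571.9, -73. ]), array([11.6, 10.8]), np.float64(39.5)]
w1 cheek 1196 [554.9 -84.4  52.1] [array([572.5, -81.4]), array([119. , 127.2]), np.float64(2.9)]
w1 base 8442 [545.3  10.9  18.3] [array([568.2,  -6.4]), array([129.6, 284.5]), np.float64(2.7)]
w5 cheek 832 [ 573.6 -136.9   52.1] [array([ 575.4, -137.5]), array([119.4,  16.2]), np.float64(3.2)]
w5 base 5595 [ 575.8 -135.    18.3] [array([ 575.7, -135. ]), array([128.5,  31.8]), np.float64(2.7)]
scene0 pin 16 [574.1 -73.5  42.7] [array([574.2, -74.3]), array([10.2, 14.6]), np.float64(44.7)]
scene0 cheek 251 [577.6 -78.7  52.3] [array([572.9, -80.3]), array([120.7, 128.3]), np.float64(2.6)]
scene0 base 1500 [585.7   1.   18.3] [array([570.7,  -5.1]), array([133.4, 286.1]), np.float64(3.2)]
side0 pin 10 [570.3 -72.8  41.2] [array([569.6, -73.9]), array([ 9.3, 12.3]), np.float64(44.9)]
side0 cheek 146 [562.5 -86.5  52.1] [array([573.3, -84.5]), array([125.9, 118.3]), np.float64(89.7)]
side0 base 1272 [548.6  28.4  17.9] [array([566.6,  -5.4]), array([134. , 286.3]), np.float64(2.2)]
238 8 [ 545.4 -129.2   29.4] fix y 29.1
328 8 [ 604.8 -126.7   30.2] fix y -30.4
238 3 [ 545.3 -126.3   29.2] fix y 29.0
328 3 [ 604.3 -124.4   31.9] fix y -30.0
241 35 [ 546.4 -143.1   21.8] fix y 28.7
326 35 [ 605.8 -140.6   22.6] fix y -30.8
```

```bash
python3 -m pendant '[{"dx":0,"dy":0.003,"dz":0.06,"wx":0,"wy":0,"wz":0,"jaw":10},{"dx":0,"dy":0,"dz":0.08,"wx":0,"wy":0,"wz":0,"jaw":10},{"dx":0,"dy":0,"dz":0.034,"wx":0,"wy":0,"wz":0,"jaw":10},{"dx":0.04,"dy":0,"dz":0,"wx":0,"wy":0,"wz":0,"jaw":10},{"dx":0.08,"dy":0,"dz":0,"wx":0,"wy":0,"wz":0,"jaw":10},{"dx":0.08,"dy":0,"dz":0,"wx":0,"wy":0,"wz":0,"jaw":10},{"dx":0.08,"dy":0,"dz":0,"wx":0,"wy":0,"wz":0,"jaw":10},{"dx":0.06,"dy":0,"dz":0,"wx":0,"wy":0,"wz":0,"jaw":10},{"dx":0,"dy":0,"dz":0,"wx":0,"wy":0,"wz":0,"jaw":10},{"dx":0,"dy":0,"dz":0,"wx":0,"wy":0,"wz":0,"jaw":10}]' && python3 - <<'E'
from h import *
c=save("wrist","w6");P=cloud(c);s=robot.get_state();M=R.from_quat(s["eef_rot"]).as_matrix();t=s["tool_pos"]
o=t+M@[1.5,0,23.2];d=o[:2]-[572.2,-73];a=np.radians(92.7);print(t,"cover in fixture",d@[np.cos(a),np.sin(a)],d@[-np.sin(a),np.cos(a)],o[2],s["contact_force"])
E
```

```text
t: 16.7
tool_pos: [578.1, -190.2, 69.8]
eef_rot: [0.691, 0.723, -0.0, 0.001]
contact_force: [0.7, -1.4, -4.2]
opening: 16.5
[ 577.97963931 -190.55155      69.7247706 ] cover in fixture -116.21595910742745 -0.24584419648701572 46.5233195881918 [-0.17160273 -0.50335792 -3.82537816]
```

View pics/w6.png

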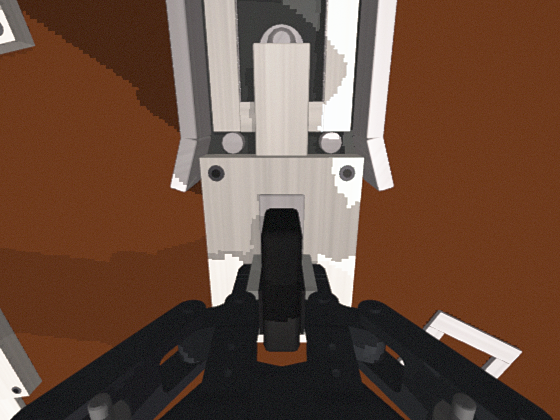

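```bash
python3 -m pendant '[{"dx":0.04,"dy":-0.001,"dz":0,"wx":0,"wy":0,"wz":0,"jaw":10},{"dx":0.07,"dy":0,"dz":0,"wx":0,"wy":0,"wz":0,"jaw":10},{"dx":0.08,"dy":0,"dz":0,"wx":0,"wy":0,"wz":0,"jaw":10},{"dx":0.08,"dy":0,"dz":0,"wx":0,"wy":0,"wz":0,"jaw":10},{"dx":0.08,"dy":0,"dz":0,"wx":0,"wy":0,"wz":0,"jaw":10},{"dx":0.07,"dy":0,"dz":0,"wx":0,"wy":0,"wz":0,"jaw":10},{"dx":0.045,"dy":0,"dz":0,"wx":0,"wy":0,"wz":0,"jaw":10},{"dx":0,"dy":0,"dz":0,"wx":0,"wy":0,"wz":0,"jaw":10},{"dx":0,"dy":0,"dz":0,"wx":0,"wy":0,"wz":0,"jaw":10},{"dx":0,"dy":0,"dz":0,"wx":0,"wy":0,"wz":0,"jaw":10}]' && cat > chk.py <<'E'
from h import *
s=robot.get_state();M=R.from_quat(s["eef_rot"]).as_matrix();t=s["tool_pos"]
o=t+M@[1.5,0,23.2];d=o[:2]-[572.2,-73];a=np.radians(92.7);print("cover in fixture",d@[np.cos(a),np.sin(a)],d@[-np.sin(a),np.cos(a)],o[2],"F",s["contact_force"].round(1),"T",s["wrist_torque"].round(2),"tilt",M[:2,2].round(4),"head",np.degrees(np.arctan2(M[1,0],M[0,0])).round(2),s["opening"])
E
python3 chk.py
python3 - <<'E'
from h import *
c=save("wrist","w7");P=cloud(c);s=robot.get_state();M=R.from_quat(s["eef_rot"]).as_matrix()
F=P.reshape(-1,3);F=F[(F[:,2]>140)&(F[:,2]<155)];F=F[np.hypot(F[:,0]-568,F[:,1]-22)<20]
print("gauge top",len(F),F.mean(0),F.min(0),F.max(0))
E
```

```text
t: 18.0
tool_pos: [572.3, -74.4, 69.6]
eef_rot: [0.691, 0.723, -0.0, 0.0]
contact_force: [-0.5, -0.9, -4.5]
opening: 16.6
cover in fixture 0.11847170311416198 -0.016899733645097465 46.39277989639193 F [-0.5 -0.9 -4.5] T [-0.02  0.04  0.04] tilt [ 0.0001 -0.0006] head 92.61 16.632385387265817
gauge top 3564 [567.66403641  20.06652364 148.9328783 ] [561.74888234  14.43154566 140.06601062] [573.52141157  25.91926504 151.74940856]
```

View pics/w7.png

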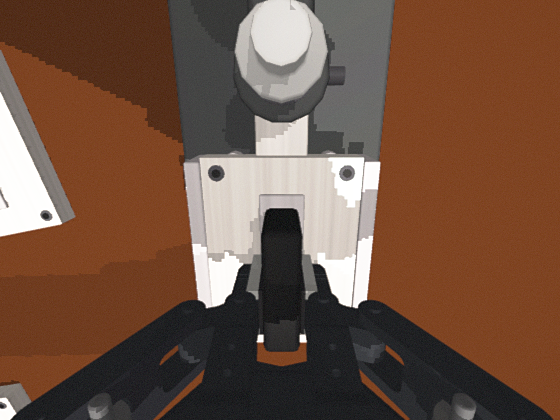

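```bash
python3 -m pendant '[{"dx":-0.002,"dy":0,"dz":0.008,"wx":0,"wy":0,"wz":0,"jaw":10},{"dx":0,"dy":0,"dz":0.004,"wx":0,"wy":0,"wz":0,"jaw":10},{"dx":0,"dy":0,"dz":0.004,"wx":0,"wy":0,"wz":0,"jaw":10},{"dx":0,"dy":0,"dz":0.004,"wx":0,"wy":0,"wz":0,"jaw":10},{"dx":0,"dy":0,"dz":0.004,"wx":0,"wy":0,"wz":0,"jaw":10},{"dx":0,"dy":0,"dz":0,"wx":0,"wy":0,"wz":0,"jaw":10},{"dx":0,"dy":0,"dz":0,"wx":0,"wy":0,"wz":0,"jaw":10},{"dx":0,"dy":0,"dz":0,"wx":0,"wy":0,"wz":0,"jaw":10},{"dx":0,"dy":0,"dz":0,"wx":0,"wy":0,"wz":0,"jaw":10},{"dx":0,"dy":0,"dz":0,"wx":0,"wy":0,"wz":0,"jaw":10}]' ;python3 chk.py
```

```text
t: 19.3
tool_pos: [572.3, -73.7, 63.6]
eef_rot: [0.69, 0.724, 0.0, 0.0]
contact_force: [-1.7, -1.0, -4.3]
opening: 16.6
cover in fixture 0.7936469598531736 -0.112668282299388 40.39671643748177 F [-1.7 -1.  -4.3] T [ 0.01  0.04 -0.03] tilt [0.0001 0.0001] head 92.7 16.60497498144274
```

```bash
python3 -m pendant '[{"dx":0,"dy":0,"dz":0.008,"wx":0,"wy":0,"wz":0,"jaw":10},{"dx":0,"dy":0,"dz":0.004,"wx":0,"wy":0,"wz":0,"jaw":10},{"dx":0,"dy":0,"dz":0.004,"wx":0,"wy":0,"wz":0,"jaw":10},{"dx":0,"dy":0,"dz":0.004,"wx":0,"wy":0,"wz":0,"jaw":10},{"dx":0,"dy":0,"dz":0.004,"wx":0,"wy":0,"wz":0,"jaw":10},{"dx":0,"dy":0,"dz":0,"wx":0,"wy":0,"wz":0,"jaw":10},{"dx":0,"dy":0,"dz":0,"wx":0,"wy":0,"wz":0,"jaw":10},{"dx":0,"dy":0,"dz":0,"wx":0,"wy":0,"wz":0,"jaw":10},{"dx":0,"dy":0,"dz":0,"wx":0,"wy":0,"wz":0,"jaw":10},{"dx":0,"dy":0,"dz":0,"wx":0,"wy":0,"wz":0,"jaw":10}]' ;python3 chk.py
```

```text
t: 20.55
tool_pos: [572.6, -74.4, 58.2]
eef_rot: [0.69, 0.723, 0.0, 0.001]
contact_force: [-1.7, -2.6, 6.0]
opening: 16.1
cover in fixture 0.0636541940608975 -0.3361126496478782 34.972375168667504 F [-1.7 -2.6  6. ] T [-0.66  0.54  0.01] tilt [ 0.0008 -0.0006] head 92.67 16.09385148416493
```

```bash
python3 -m pendant '[{"dx":0,"dy":0,"dz":0.004,"wx":0,"wy":0,"wz":0,"jaw":10},{"dx":0,"dy":0,"dz":0.004,"wx":0,"wy":0,"wz":0,"jaw":10},{"dx":0,"dy":0,"dz":0.004,"wx":0,"wy":0,"wz":0,"jaw":10},{"dx":0,"dy":0,"dz":0.004,"wx":0,"wy":0,"wz":0,"jaw":10},{"dx":0,"dy":0,"dz":0.003,"wx":0,"wy":0,"wz":0,"jaw":10},{"dx":0,"dy":0,"dz":0,"wx":0,"wy":0,"wz":0,"jaw":10},{"dx":0,"dy":0,"dz":0,"wx":0,"wy":0,"wz":0,"jaw":10},{"dx":0,"dy":0,"dz":0,"wx":0,"wy":0,"wz":0,"jaw":10},{"dx":0,"dy":0,"dz":0,"wx":0,"wy":0,"wz":0,"jaw":10},{"dx":0,"dy":0,"dz":0,"wx":0,"wy":0,"wz":0,"jaw":10}]' ;python3 chk.py
```

```text
t: 21.8
tool_pos: [572.6, -74.5, 54.4]
eef_rot: [0.69, 0.723, 0.0, 0.0]
contact_force: [-4.1, -2.1, 12.9]
opening: 16.4
cover in fixture -0.01735426860832903 -0.3860219507911628 31.238112853719887 F [-4.1 -2.1 12.9] T [-0.61  1.03  0.04] tilt [ 0.0009 -0.0004] head 92.66 16.406073160687114
```

```bash
python3 -m pendant '[{"dx":0,"dy":-0.0016,"dz":0,"wx":0,"wy":0,"wz":0,"jaw":10},{"dx":0,"dy":0,"dz":0.003,"wx":0,"wy":0,"wz":0,"jaw":10},{"dx":0,"dy":0,"dz":0.003,"wx":0,"wy":0,"wz":0,"jaw":10},{"dx":0,"dy":0,"dz":0.003,"wx":0,"wy":0,"wz":0,"jaw":10},{"dx":0,"dy":0,"dz":0,"wx":0,"wy":0,"wz":0,"jaw":10},{"dx":0,"dy":0,"dz":0,"wx":0,"wy":0,"wz":0,"jaw":10},{"dx":0,"dy":0,"dz":0,"wx":0,"wy":0,"wz":0,"jaw":10},{"dx":0,"dy":0,"dz":0,"wx":0,"wy":0,"wz":0,"jaw":10},{"dx":0,"dy":0,"dz":0,"wx":0,"wy":0,"wz":0,"jaw":10},{"dx":0,"dy":0,"dz":0,"wx":0,"wy":0,"wz":0,"jaw":10}]' ;python3 chk.py
```

```text
t: 23.05
tool_pos: [572.7, -74.5, 53.4]
eef_rot: [0.69, 0.723, 0.001, 0.001]
contact_force: [-5.9, -2.5, 19.8]
opening: 16.6
cover in fixture 0.00137564354718669 -0.42713986966008943 30.192663377493968 F [-5.9 -2.5 19.8] T [-0.53  1.55 -0.02] tilt [ 0.0018 -0.0001] head 92.66 16.597126770020147
```

```bash
python3 -m pendant '[{"dx":0,"dy":-0.002,"dz":0,"wx":0,"wy":0,"wz":0,"jaw":10},{"dx":0,"dy":-0.002,"dz":0,"wx":0,"wy":0,"wz":0,"jaw":10},{"dx":0,"dy":0,"dz":0.003,"wx":0,"wy":0,"wz":0,"jaw":10},{"dx":0,"dy":0,"dz":0.003,"wx":0,"wy":0,"wz":0,"jaw":10},{"dx":0,"dy":0,"dz":0,"wx":0,"wy":0,"wz":0,"jaw":10},{"dx":0,"dy":0,"dz":0,"wx":0,"wy":0,"wz":0,"jaw":10},{"dx":0,"dy":0,"dz":0,"wx":0,"wy":0,"wz":0,"jaw":10},{"dx":0,"dy":0,"dz":0,"wx":0,"wy":0,"wz":0,"jaw":10},{"dx":0,"dy":0,"dz":0,"wx":0,"wy":0,"wz":0,"jaw":10},{"dx":0,"dy":0,"dz":0,"wx":0,"wy":0,"wz":0,"jaw":10}]' ;python3 chk.py
```

```text
t: 24.3
tool_pos: [572.7, -74.5, 53.4]
eef_rot: [0.69, 0.723, 0.001, 0.001]
contact_force: [-7.7, -1.4, 28.2]
opening: 16.3
cover in fixture 0.025324979835700704 -0.4797291504044769 30.15909526266941 F [-7.7 -1.4 28.2] T [-0.38  1.94  0.03] tilt [0.0038 0.0001] head 92.67 16.298651955246296
```

```bash
python3 -m pendant '[{"dx":0,"dy":0,"dz":0,"wx":0.05,"wy":0,"wz":0,"jaw":10},{"dx":0,"dy":0,"dz":0,"wx":0,"wy":0,"wz":0,"jaw":10},{"dx":0,"dy":0,"dz":0,"wx":0,"wy":0,"wz":0,"jaw":10},{"dx":0,"dy":0,"dz":0,"wx":0,"wy":0,"wz":0,"jaw":10},{"dx":0,"dy":0,"dz":0,"wx":0,"wy":0,"wz":0,"jaw":10},{"dx":0,"dy":0,"dz":0,"wx":0,"wy":0,"wz":0,"jaw":10},{"dx":0,"dy":0,"dz":0,"wx":0,"wy":0,"wz":0,"jaw":10},{"dx":0,"dy":0,"dz":0,"wx":0,"wy":0,"wz":0,"jaw":10},{"dx":0,"dy":0,"dz":0,"wx":0,"wy":0,"wz":0,"jaw":10},{"dx":0,"dy":0,"dz":0,"wx":0,"wy":0,"wz":0,"jaw":10}]' ;python3 chk.py; python3 - <<'E'
from h import *
c=save("wrist","w8");P=cloud(c).reshape(-1,3);a=np.radians(92.7);d=P[:,:2]-[572.2,-73]
x=d@[np.cos(a),np.sin(a)];y=d@[-np.sin(a),np.cos(a)];z=P[:,2]
for n,m in dict(topL=(x>38)&(x<55)&(y>25)&(y<38),topR=(x>38)&(x<55)&(y<-25)&(y>-38),backL=(x>0)&(x<15)&(y>30)&(y<39),backR=(x>0)&(x<15)&(y<-30)&(y>-39),tong=(x>62)&(x<78)&(abs(y)<10),cheekL=(x>10)&(x<50)&(y>46.5)&(y<51),cheekR=(x>10)&(x<50)&(y<-46.5)&(y>-51)).items():
    print(n,m.sum(),np.nanmedian(z[m]).round(2))
c=save("scene","s8");x=c["color"];cv2.imwrite("pics/s8z.png",cv2.resize(x[180:290,200:350],(0,0),fx=5,fy=5,interpolation=cv2.INTER_CUBIC))
E
```

```text
t: 25.55
tool_pos: [572.6, -74.4, 53.3]
eef_rot: [0.69, 0.723, -0.0, -0.0]
contact_force: [-8.2, -1.8, 28.8]
opening: 16.2
cover in fixture 0.04160902329626266 -0.30589313971850346 30.144808714997957 F [-8.2 -1.8 28.8] T [-0.38  1.73  0.07] tilt [-0.0012 -0.0001] head 92.67 16.216344995038124
topL 793 45.48
topR 795 45.47
backL 2017 110.52
backR 1924 109.98
tong 1189 36.5
cheekL 1676 125.4
cheekR 1654 123.66
```

View pics/s8z.png

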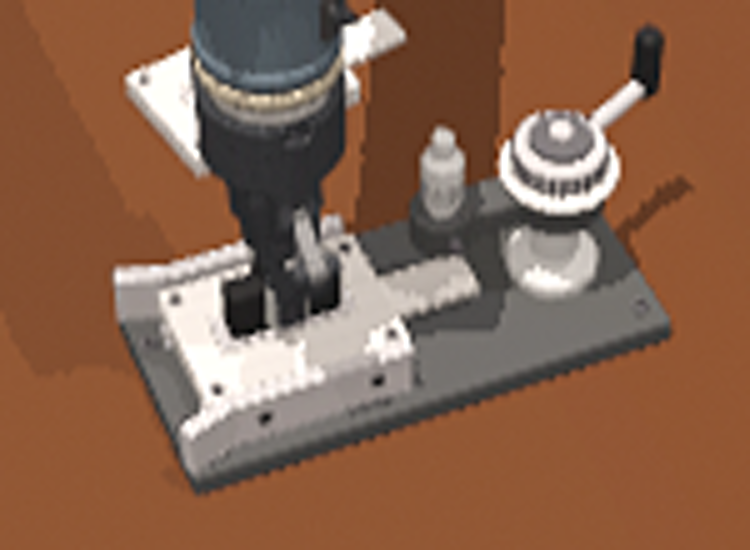

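The cover sits flat between the cheeks, with the tongue under the gauge and the lever at its mark. It reads level at 45.5 mm left and right, with the tongue at 36.5 mm. I'm handing it in while still holding it down.

```bash
python3 chk.py; python3 -c "
from bench import robot
print(robot.sign_off())"
```

```text
cover in fixture 0.010407749287170002 -0.3348502756348218 30.180025187790616 F [-8.8 -2.8 28.2] T [-0.36  1.72  0.06] tilt [-0.0011 -0.0002] head 92.66 16.270775860163877
the job is handed in; nothing more can be done
None
```

The job is handed in at about 25.6 s, with the cover pressed home and still gripped; no verdict was reported.

- **Collar:** I turned it clockwise first. The lever then measured about 25° from the fixture's x, which is a joint angle of roughly 1.22 rad against the 1.2 mark. The angle is good to about ±0.02 rad. The lever was not at its free dot when I started: it measured about 80°, roughly 0.27 rad already turned.
- **Cover:** I took the farthest of the three look-alikes, at about 645 mm from the base. I slid it tongue first under the gauge, then lowered it onto the pin and pressed it down.
- **Seating:** The underside is at about 30.2 mm, against 30 mm for the stop pads. An extra 1.5 mm of commanded push gave 8 N more force and no movement, so it is on the stops. The camera read the cover top at 45.5 mm on both sides of its front half and the tongue at 36.5 mm, about 0.5 mm above nominal. The rear half was hidden behind the gripper.
- **Forces:** The final push is about 28 N down with the grip set to 100 N. A sideways force of about 8–9 N remains at the pin or pads; shifting sideways by 1.4 mm and correcting the tilt did not remove it.
- **Surroundings:** I saw no contact with the gauge, and it looked undisturbed in the last picture. I did not measure the puck, spare frame or yoke again at the end.

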